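# Wipe the porcelain shards out of the discharge chute

## Task

Lift the scraper block out of its keeper by its two ends and stand it, blade down, in the middle of the black mat; let go and take it again across its thickness, because in the chute there is no room for fingers beside its ends. Lower it into the steel chute at the closed end, behind all the porcelain shards, and wipe every shard along the chute floor and off the open mouth into the enamel tray. Then stand the scraper upright, blade down, in the middle of the mat again and let go of it, leaving the wash bottle, jar and dish where they are.

Things in the scene. Friction and masses are not known exactly. Their poses are not given: they have to be found in the camera images.
- scraper: Wooden scraper block with a black rubber blade strip (26 x 66, lowest 12 mm) under it, 32 thick (own x), 66 long (own y), 60 high (own z up), about 0.2 kg. Origin: centre of its underside (the blade). It starts standing blade down in the keeper, its underside 10 mm above the bench.
- keeper: Fixed grey holder: base 120 x 60 x 10 high and two upright cheeks at own x = +-23.5, each 10 thick, 60 long (own y), tops 70 mm above the bench, level with the scraper's top. The 37 wide slot between them is open above and at both ends (own y): the scraper can be gripped at its ends, its broad faces are covered. Origin: centre of its underside, on the bench.
- mat: Fixed black rubber mat 130 x 130 x 4 thick lying on the bench. Origin: centre of its underside, on the bench; its top is 4 mm higher. Mat and keeper may swap places.
- chute: Fixed straight steel chute on a grey stand: a channel along own y, 78 wide inside (own x), 260 long, floor 50 mm above the bench, side walls 4 thick reaching 114 mm above the bench (64 above the floor). Closed by a wall of the same height at own y = -130, open at own y = +130 (the mouth) and above. Origin: on the bench under its middle.
- chute_floor (a point): Middle of the chute's floor surface, 50 mm above the bench.
- chute_mouth (a point): Middle of the floor's edge at the open mouth, 50 mm above the bench.
- tray: Fixed white enamel tray with blue rim, 190 (own x) x 170 (own y) outside, 30 high, walls and floor 5 thick. It stands on the bench under the chute's mouth, its near wall some 5 to 20 mm back under the chute. Origin: centre of its underside.
- shard0: Piece of a spent white porcelain boat: a trough 62 long (own x), 20 wide (own y) and 14 high, 25 g, floor 4 thick with 3 mm side walls; one end wall, the other end broken off. Origin: centre of its underside. It starts lying on the chute floor, roughly across the chute, its centre 105 to 235 mm from the closed end.
- shard1: Piece of a spent white porcelain boat: a trough 62 long (own x), 20 wide (own y) and 14 high, 25 g, floor 4 thick with 3 mm side walls; both ends broken off. Origin: centre of its underside. It starts lying on the chute floor, roughly across the chute, its centre 105 to 235 mm from the closed end.
- shard2: Piece of a spent white porcelain boat: a trough 62 long (own x), 20 wide (own y) and 14 high, 25 g, floor 4 thick with 3 mm side walls; one end wall, the other end broken off. Origin: centre of its underside. It starts lying on the chute floor, roughly across the chute, its centre 105 to 235 mm from the closed end.
- shard3: Piece of a spent white porcelain boat: a trough 62 long (own x), 20 wide (own y) and 14 high, 25 g, floor 4 thick with 3 mm side walls; both end walls, one side wall chipped. Origin: centre of its underside. It starts lying on the chute floor, roughly across the chute, its centre 105 to 235 mm from the closed end.
- wash_bottle: Bystander: white plastic bottle with blue cap, 60 across, 150 high. Origin: centre of its underside.
- sample_jar: Bystander: amber glass jar with black lid, 64 across, 85 high. Origin: centre of its underside.
- dish: Bystander: white porcelain bowl, 90 across, 30 high. Origin: centre of its underside.

How it is judged (in metres and radians):
On the way, in this order (a step that is already met when the one before it is completed fails the run):
1. the scraper stands upright in the middle of the mat, let go, with the shards still in the chute (horizontal distance between scraper and mat below 0.04 m and angle between scraper's own z axis and vertical below 0.12 rad and height (world z) of scraper below 0.012 m and contact force between the fingers and scraper below 0.1 N and linear speed of scraper below 0.02 m/s and x of shard0 in the frame of chute between -0.039 and 0.039 m and y of shard0 in the frame of chute between -0.13 and 0.13 m and height (world z) of each of shard0, shard1, shard2, shard3 above 0.045 m and x of shard1 in the frame of chute between -0.039 and 0.039 m and y of shard1 in the frame of chute between -0.13 and 0.13 m and x of shard2 in the frame of chute between -0.039 and 0.039 m and y of shard2 in the frame of chute between -0.13 and 0.13 m and x of shard3 in the frame of chute between -0.039 and 0.039 m and y of shard3 in the frame of chute between -0.13 and 0.13 m), for 0.2 s.
2. the scraper is in the chute, blade down by the floor, behind all the shards (x of scraper in the frame of chute between -0.012 and 0.012 m and y of scraper in the frame of chute between -0.13 and -0.05 m and height (world z) of scraper below 0.062 m and angle between scraper's own z axis and vertical below 0.3 rad and x of shard0 in the frame of chute between -0.039 and 0.039 m and y of shard0 in the frame of chute between -0.13 and 0.13 m and height (world z) of each of shard0, shard1, shard2, shard3 above 0.045 m and x of shard1 in the frame of chute between -0.039 and 0.039 m and y of shard1 in the frame of chute between -0.13 and 0.13 m and x of shard2 in the frame of chute between -0.039 and 0.039 m and y of shard2 in the frame of chute between -0.13 and 0.13 m and x of shard3 in the frame of chute between -0.039 and 0.039 m and y of shard3 in the frame of chute between -0.13 and 0.13 m), for 0.1 s.
3. all four shards are in the tray, with the scraper still at the mouth of the chute (x of shard0 in the frame of tray between -0.09 and 0.09 m and y of shard0 in the frame of tray between -0.08 and 0.08 m and height (world z) of each of shard0, shard1, shard2, shard3 below 0.05 m and x of shard1 in the frame of tray between -0.09 and 0.09 m and y of shard1 in the frame of tray between -0.08 and 0.08 m and x of shard2 in the frame of tray between -0.09 and 0.09 m and y of shard2 in the frame of tray between -0.08 and 0.08 m and x of shard3 in the frame of tray between -0.09 and 0.09 m and y of shard3 in the frame of tray between -0.08 and 0.08 m and x of scraper in the frame of chute between -0.03 and 0.03 m and y of scraper in the frame of chute between 0.04 and 0.22 m and height (world z) of scraper below 0.12 m), for 0.05 s.
At the end, for the whole second after the job is handed in: All four shards lie at rest in the tray, and the scraper stands upright (within 0.12 rad), blade down on the mat, its centre within 40 mm of the mat's centre, let go and at rest (x of shard0 in the frame of tray between -0.09 and 0.09 m and y of shard0 in the frame of tray between -0.08 and 0.08 m and height (world z) of each of shard0, shard1, shard2, shard3 below 0.05 m and x of shard1 in the frame of tray between -0.09 and 0.09 m and y of shard1 in the frame of tray between -0.08 and 0.08 m and x of shard2 in the frame of tray between -0.09 and 0.09 m and y of shard2 in the frame of tray between -0.08 and 0.08 m and x of shard3 in the frame of tray between -0.09 and 0.09 m and y of shard3 in the frame of tray between -0.08 and 0.08 m and horizontal distance between scraper and mat below 0.04 m and angle between scraper's own z axis and vertical below 0.12 rad and height (world z) of scraper below 0.012 m and contact force between the fingers and scraper below 0.1 N and linear speed of each of scraper, shard0, shard1, shard2, shard3 below 0.02 m/s); the robot touches nothing.
It fails at once if the wash bottle, the jar or the dish is moved by more than 20 mm (distance of any of sample_jar, dish, wash_bottle from where it was at the start of the episode above 0.02 m).
It also fails if it takes over 70 s, if anything falls off the work surface, if the arm or the gripper's body presses on something with over 40 N, if the wrist force passes 120 N, or if a joint passes its speed limit or range.

## Robot

A 6-joint arm with a two-finger parallel gripper is mounted at the origin on the work surface. World frame = base frame: x ahead of the robot, y to its left, z up, the work surface at z = 0. Lengths are in m, angles in degrees, forces in N, time in s.
With the tool pointing down it reaches from about 0.4 to 0.825 m from the base axis. Payload 7 kg.
Tool frame: the origin (TCP) lies on the centre line of the jaws, within the pads' length; the fingertips stand 19 mm ahead of it and the grasp point (between the pads) is the TCP; z points along the fingers, y is the line along which they close (so a half turn about z gives the same grasp; the last joint's range is limited). The gripper opens to 88 mm and grips with 3 to 60 N. Pads are 19 mm wide; open, the fingers measure 130 mm over their backs; the gripper's body (78 mm by 193 mm) begins 47 mm behind the grasp point.
Start: joints at [83.199, 20.546, 0.682, 0, -70.136, -16.507], TCP at [0.267, 0.62, 0.246] pointing down, gripper open.
Joint ranges: [-176.03, 176.03], [-82.01, 121.73], [-58.28, 71.71], [-173.87, 95.51], [-174.79, -0.11], [-173.66, 173.66]. Speed limits (degrees/s): [136.94, 136.94, 172.46, 180, 180, 180].

## Interface

Orientations are given as [roll, pitch, yaw] about the fixed x, y, z axes, in that order (R = Rz(yaw) Ry(pitch) Rx(roll)).
In Python, from plant import ctrl gives the robot as it stands.
- The arm moves only by the tool move_arm, never from a script. Its argument "motion" is a list of rows, each a list of 3 entries, a list of its own where there are three numbers: the shift along the tool's x, y, z in mm, then the turn, a rotation vector about the tool's x, y, z in degrees, then the closure, from 0 (fully open) to 1 (shut). A call has 1 to 10 rows; each row is the pose to reach, as a shift and turn from the pose commanded when the call began, along the tool's axes at that moment; what a row does not reach only later rows make up. A row lasts 1/12 s, in which the tool goes at most 41.7 mm and 7.16 degrees, less where a joint would pass 70% of its speed; a pose out of reach is approached as far as the arm can. A call with a gripper value outside its range is refused whole. The fingers move at their own pace and stop on an object; the grip force is fixed at half the most. Time passes only in rows, so rows that repeat a pose let the fingers close. It gives the time, the measured TCP pose, the force, the opening and the grip force at its end, in the units of the state.
- ctrl.get_obs(): the state, without advancing time (a new reading comes with each control period).
- ctrl.snapshot(name): name is "scene" or "top"; returns a dict with "color" (480x640x3 uint8, blue, green, red), "camera_matrix" (3x3 intrinsics, pixels), "cam_to_world" (4x4, takes a point from camera to world coordinates). Camera axes: x right, y up, looking along -z (the intrinsics and any distortion apply to the point x, -y, -z); pixel columns grow to the right and rows downward; lengths in m; the calibration is good to about 2 mm. A picture is of the moment at which its call begins. There is no depth.
- ctrl.close_job(): hands the job in; it is judged then, once.
The state is a dict: "clock": time; "joint_pos": joint angles; "qvel": joint speeds; "tau": joint torques, N m; "tool_pos": TCP position; "orientation": TCP orientation; "force": force on the tool from outside, world axes, zero at the start; "moment": the same for the moment, N m; "opening": finger opening in m; "gripper_force": force on a finger pad.
Only numpy, scipy, OpenCV 4.12 (cv2) and the standard library are available. Lean on these libraries where they do the work, as an engineer would, in place of code of your own. Each camera call takes 0.05 s, during which the arm holds its last target. There are 200 camera calls.

## Working session

There is one attempt and no reset: what is moved stays moved. The work goes in short steps, Python scripts to look and compute and a tool call to move; the robot and the scene stay as the last step left them, time stands still between calls to the robot, and variables do not carry over. Pictures are saved under pics/ and viewed, at most 10 in all, crops included, and the job is handed in when it is done.

Besides the shell and the picture viewer there is one more tool, called after "Call:" in YAML: its name, and indented under it one key for each argument. move_arm: Moves the arm, as the interface text tells. Its arguments: {"type":"object","properties":{"motion":{"type":"array"}},"required":["motion"]}

```bash
ls; mkdir -p pics
python3 - <<'E'
from plant import ctrl
import cv2,numpy as np,pickle
o=ctrl.get_obs();print(o)
d={}
for n in("scene","top"):
    s=ctrl.snapshot(n);d[n]=s;cv2.imwrite(f"pics/{n}0.png",s["color"]);print(n,np.round(s["camera_matrix"],1).tolist(),np.round(s["cam_to_world"],3).tolist(),[k for k in s])
pickle.dump(d,open("s0.pkl","wb"))
E
```

```text
pics
{'clock': 0.0, 'joint_pos': array([ 8.32011052e+01,  2.05915494e+01,  6.32443622e-01, -2.11638921e-02,
       -7.01363398e+01, -1.65071459e+01]), 'qvel': array([-0.01217238, -0.0447339 ,  0.01747242, -0.07008957, -0.062084  ,
       -0.01815832]), 'tau': array([ 4.29944259e-05, -5.82723427e+01,  2.93049020e+01,  6.99758381e+00,
        7.00752513e-03, -1.61427911e-04]), 'tool_pos': array([0.26688884, 0.61947787, 0.24460799]), 'orientation': array([ 1.79902835e+02, -8.04693235e-03, -2.33132416e+01]), 'force': array([-0.05197232, -0.04719405, -0.31848776]), 'moment': array([ 0.03132574,  0.01332008, -0.02767427]), 'gripper_force': 0.0, 'opening': 0.08761377974405257}
scene [[519.2, 0.0, 329.9], [0.0, 519.2, 242.8], [0.0, 0.0, 1.0]] [[0.876, -0.383, 0.292, 0.955], [0.482, 0.674, -0.56, -0.688], [0.018, 0.631, 0.775, 0.997], [0.0, 0.0, 0.0, 1.0]] ['color', 'camera_matrix', 'cam_to_world']
top [[584.2, 0.0, 314.2], [0.0, 584.2, 237.4], [0.0, 0.0, 1.0]] [[-0.027, 0.986, -0.167, 0.439], [-1.0, -0.027, 0.005, -0.038], [0.0, 0.167, 0.986, 1.143], [0.0, 0.0, 0.0, 1.0]] ['color', 'camera_matrix', 'cam_to_world']
```

View pics/scene0.png

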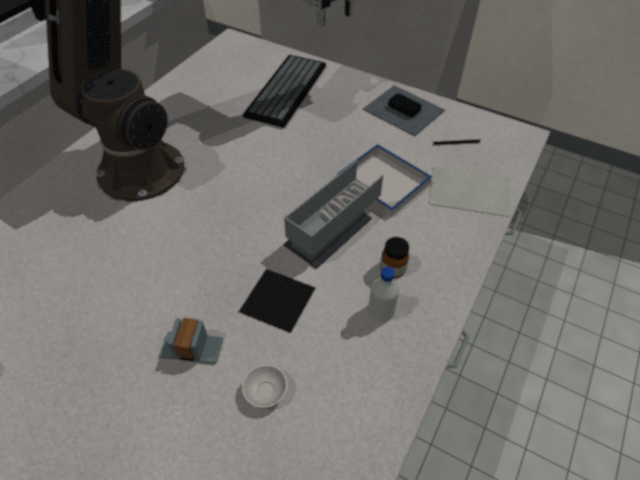

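View pics/top0.png

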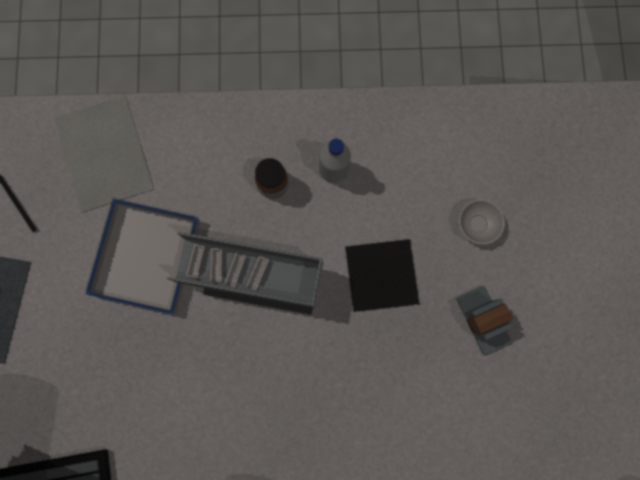

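Scene view: the scraper is in the keeper at (188,340), the mat at (278,300), the chute from (300,225) at its closed end to (370,180) at its mouth, and the tray at (390,175). Top view: scraper (491,319), mat (382,275), chute closed end near (320,280), mouth near (180,258), tray (143,256).

```bash
cat > h.py <<'E'
import numpy as np,cv2,pickle
def ray(s,pts,z):
    K=s["camera_matrix"];T=s["cam_to_world"];p=np.atleast_2d(np.array(pts,float))
    d=np.c_[(p[:,0]-K[0,2])/K[0,0],-(p[:,1]-K[1,2])/K[1,1],-np.ones(len(p))]@T[:3,:3].T
    o=T[:3,3];return o+d*((z-o[2])/d[:,2])[:,None]
def proj(s,P):
    K=s["camera_matrix"];T=s["cam_to_world"];c=(np.atleast_2d(P)-T[:3,3])@T[:3,:3]
    return np.c_[K[0,0]*c[:,0]/-c[:,2]+K[0,2],K[1,1]*-c[:,1]/-c[:,2]+K[1,2]]
def blob(m,box):
    k=np.zeros_like(m);x0,y0,x1,y1=box;k[y0:y1,x0:x1]=m[y0:y1,x0:x1]
    c=max(cv2.findContours(k,cv2.RETR_EXTERNAL,cv2.CHAIN_APPROX_NONE)[0],key=cv2.contourArea)
    return c[:,0,:]
def rect(s,c,z):  # centre, size mm, angle deg of min-area rect of contour cast on plane z
    w=ray(s,c,z)[:,:2]*1000
    return cv2.minAreaRect(w.astype(np.float32))
E
python3 - <<'E'
from h import *
d=pickle.load(open("s0.pkl","rb"));t=d["top"];im=t["color"]
hsv=cv2.cvtColor(im,cv2.COLOR_BGR2HSV)
mat=cv2.inRange(im,(0,0,0),(30,30,30))
print("mat",rect(t,blob(mat,(335,230,430,320)),.004))
wood=cv2.inRange(hsv,(3,110,40),(22,255,255))
c=blob(wood,(450,280,540,360));print("wood",rect(t,c,.07),cv2.contourArea(c))
blue=cv2.inRange(hsv,(105,110,30),(130,255,255));
print("tray",rect(t,blob(blue,(70,190,215,320)),.03))
for n,b in(("chute",(165,225,335,320)),("keep",(445,275,535,365))):
    x0,y0,x1,y1=b;f=4.7 if n=="chute" else 6
    cv2.imwrite(f"pics/{n}.png",cv2.convertScaleAbs(cv2.resize(im[y0:y1,x0:x1],None,fx=f,fy=f,interpolation=cv2.INTER_CUBIC),alpha=1.7))
E
```

```text
mat ((553.5501098632812, -172.43112182617188), (124.82270812988281, 126.45806884765625), 4.998020648956299)
wood ((460.76007080078125, -359.1325378417969), (31.510562896728516, 73.05378723144531), 20.64445686340332) 607.5
tray ((601.2716064453125, 288.5926513671875), (168.57110595703125, 188.04400634765625), 75.86282348632812)
```

View pics/chute.png

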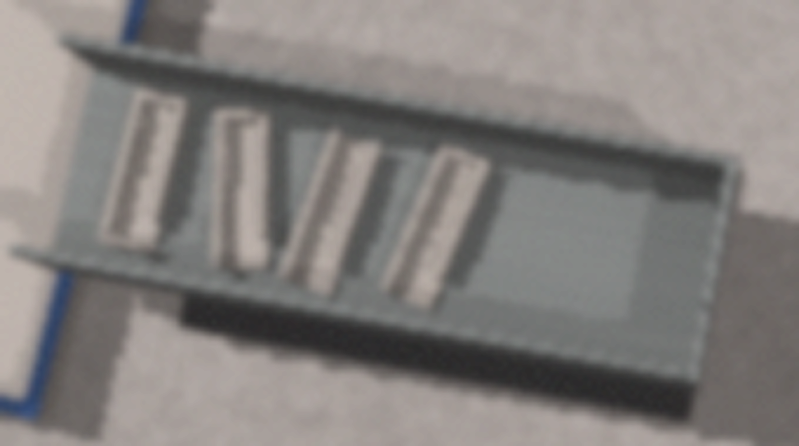

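View pics/keep.png

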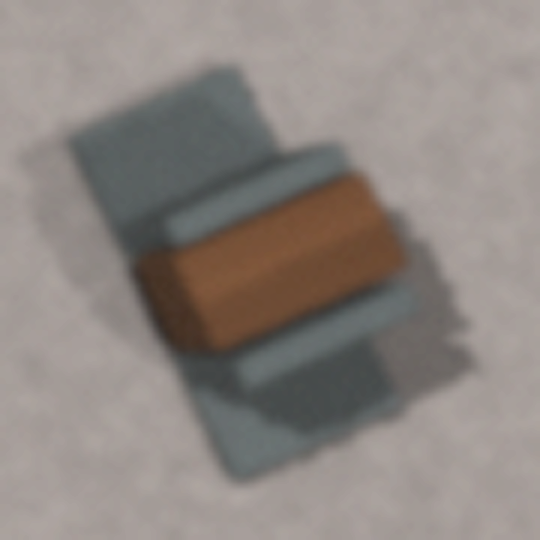

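The chute crop shows four shards across the floor in the half by the mouth; the floor behind them is empty. Its outer rim corners are at about (65,40), (12,250), (738,160), (695,380). In the keeper crop the wooden top has corners at about (178,250), (360,178), (405,265), (215,350).

Run:
```python
from h import *
d=pickle.load(open("s0.pkl","rb"));t=d["top"];s=d["scene"]
k=lambda p,b,f:np.array(p,float)/f+b
def rep(n,P):
    P=P[:,:2]*1000;e=[P[(i+1)%4]-P[i] for i in range(4)]
    print(n,P.mean(0).round(1),[(round(np.hypot(*v),1),round(np.degrees(np.arctan2(v[1],v[0])),1)) for v in e])
rep("wood",ray(t,k([(178,250),(360,178),(405,265),(215,350)],(445,275),6),.07))
rep("base",ray(t,k([(75,140),(235,68),(405,410),(240,480)],(445,275),6),.01))
rep("cheeks",ray(t,k([(165,218),(340,145),(413,308),(245,388)],(445,275),6),.07))
C=ray(t,k([(65,40),(738,160),(695,380),(12,250)],(165,225),4.7),.114);rep("chute",C);print(C[:,:2].round(4).tolist())
# cross-check in scene view
for im,n in((s,"scene"),):
    hsv=cv2.cvtColor(im["color"],cv2.COLOR_BGR2HSV)
    print("mat",rect(s,blob(cv2.inRange(im["color"],(0,0,0),(30,30,30)),(230,260,325,340)),.004))
    print("tray",rect(s,blob(cv2.inRange(hsv,(105,110,30),(130,255,255)),(330,135,440,220)),.03))
    print("wood top proj",proj(s,ray(t,k([(178,250),(360,178),(405,265),(215,350)],(445,275),6),.07)).round(0).tolist())
    print("chute proj",proj(s,C).round(0).tolist())
a=cv2.convertScaleAbs(cv2.resize(s["color"][140:370,150:420],None,fx=2.6,fy=2.6,interpolation=cv2.INTER_CUBIC),alpha=1.6)
cv2.imwrite("pics/sc.png",a)
```

```text
wood [ 461.8 -364.7] [(np.float64(60.4), np.float64(-70.5)), (np.float64(28.9), np.float64(-156.6)), (np.float64(64.1), np.float64(111.8)), (np.float64(31.5), np.float64(16.6))]
base [ 459.6 -366.2] [(np.float64(57.5), np.float64(-67.8)), (np.float64(119.2), np.float64(-157.4)), (np.float64(57.8), np.float64(110.6)), (np.float64(117.6), np.float64(22.5))]
cheeks [ 460.7 -364.9] [(np.float64(58.7), np.float64(-69.4)), (np.float64(52.9), np.float64(-159.9)), (np.float64(57.2), np.float64(113.1)), (np.float64(55.4), np.float64(21.7))]
chute [559.4  81. ] [(np.float64(260.0), np.float64(-101.7)), (np.float64(84.2), np.float64(167.3)), (np.float64(261.0), np.float64(77.7)), (np.float64(81.8), np.float64(-13.4))]
[[0.6263, 0.1989], [0.5734, -0.0556], [0.4912, -0.0372], [0.5467, 0.2179]]
mat ((556.97607421875, -173.8847198486328), (123.40007019042969, 125.28878784179688), 5.121682167053223)
tray ((674.7750244140625, 270.16925048828125), (168.5469207763672, 45.908390045166016), 74.36724853515625)
wood top proj [[196.0, 319.0], [186.0, 346.0], [172.0, 344.0], [182.0, 316.0]]
chute proj [[380.0, 175.0], [309.0, 236.0], [282.0, 217.0], [355.0, 160.0]]
```

View pics/sc.png

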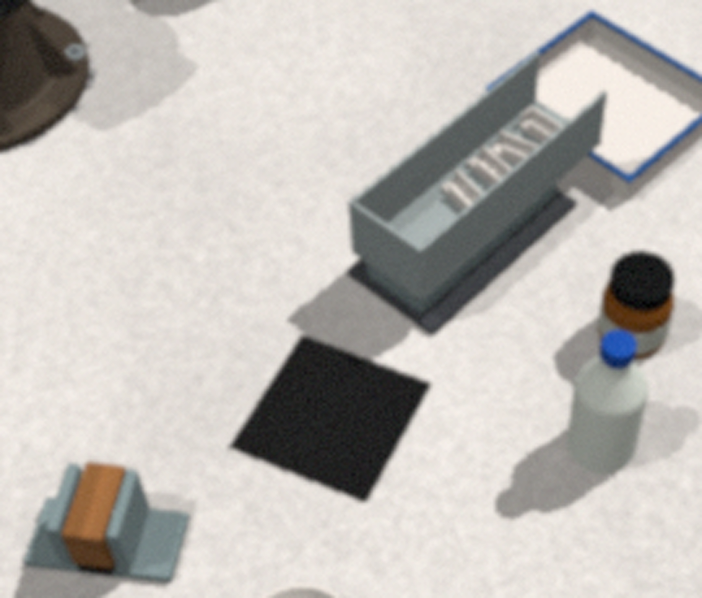

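The scene view agrees with the top-view cast to about 2 px: mat (282,297), scraper (187,335), chute rim corners (383,176), (311,236), (285,219) and (356,163). I'll average the two views: scraper at about (462.5,-365), mat (555,-173), chute (561,80.5) with its axis at 78°.

```bash
cat > go.py <<'E'
import sys,numpy as np
from plant import ctrl
from scipy.spatial.transform import Rotation as R
o=ctrl.get_obs();p=o["tool_pos"]*1000;yaw=o["orientation"][2]
print("t",round(o["clock"],2),"pos",p.round(1),"ori",o["orientation"].round(2),"F",o["force"].round(1),"open",round(o["opening"],4),"gf",round(o["gripper_force"],1))
A=R.from_euler("xyz",[180,0,yaw],degrees=True)
for a in sys.argv[1:]:
    x,y,z,w=map(float,a.split(","))
    print(a,"shift",A.inv().apply(np.array([x,y,z])-p).round(1),"turn z",round(-((w-yaw+180)%360-180),1))
E
python3 go.py 480,330,244,-65 540,0,244,-110 462.5,-365.2,150,-158.5
```

```text
t 0.1 pos [266.9 619.5 244.7] ori [ 1.7991e+02 -1.0000e-02 -2.3320e+01] F [0.4 0.3 0.4] open 0.0877 gf 0.0
480,330,244,-65 shift [310.3 181.6   0.7] turn z 41.7
540,0,244,-110 shift [496.  460.9   0.7] turn z 86.7
462.5,-365.2,150,-158.5 shift [569.3 826.9  94.7] turn z 135.2
```

Call:
move_arm:
  motion:
    - [[310,182,0],[0,0,42],0]
    - [[310,182,0],[0,0,42],0]
    - [[310,182,0],[0,0,42],0]
    - [[310,182,0],[0,0,42],0]
    - [[310,182,0],[0,0,42],0]
    - [[310,182,0],[0,0,42],0]
    - [[310,182,0],[0,0,42],0]
    - [[310,182,0],[0,0,42],0]
    - [[496,461,0],[0,0,87],0]
    - [[496,461,0],[0,0,87],0]

```text
clock: 0.93
tool_pos: [0.4824, 0.2677, 0.2448]
orientation: [179.9, -0.0, -80.0]
force: [0.1, -0.4, -0.8]
opening: 0.0875
gripper_force: 0.0
```

```bash
python3 go.py 540,0,244,-110 462.5,-365.2,150,-158.5
```

```text
t 0.93 pos [482.4 267.7 244.8] ori [ 1.7994e+02 -4.0000e-02 -7.9970e+01] F [ 0.1 -0.4 -0.8] open 0.0875 gf 0.0
540,0,244,-110 shift [273.6 -10.1   0.8] turn z 30.0
462.5,-365.2,150,-158.5 shift [619.7 129.9  94.8] turn z 78.5
```

Call:
move_arm:
  motion:
    - [[274,-10,0],[0,0,30],0]
    - [[274,-10,0],[0,0,30],0]
    - [[274,-10,0],[0,0,30],0]
    - [[274,-10,0],[0,0,30],0]
    - [[274,-10,0],[0,0,30],0]
    - [[274,-10,0],[0,0,30],0]
    - [[619,130,94],[0,0,78],0]
    - [[619,130,94],[0,0,78],0]
    - [[619,130,94],[0,0,78],0]
    - [[619,130,94],[0,0,78],0]

```text
clock: 1.77
tool_pos: [0.506, -0.1357, 0.2064]
orientation: [180.0, 0.0, -138.6]
force: [1.4, -0.6, 0.1]
opening: 0.0875
gripper_force: 0.0
```

```bash
python3 go.py 462.5,-365.2,150,-158.5
```

```text
t 1.77 pos [ 506.  -135.7  206.4] ori [ 179.99    0.   -138.63] F [ 1.4 -0.6  0.1] open 0.0875 gf 0.0
462.5,-365.2,150,-158.5 shift [ 184.3 -143.4   56.4] turn z 19.9
```

Call:
move_arm:
  motion:
    - [[184,-143,56],[0,0,20],0]
    - [[184,-143,56],[0,0,20],0]
    - [[184,-143,56],[0,0,20],0]
    - [[184,-143,56],[0,0,20],0]
    - [[184,-143,56],[0,0,20],0]
    - [[184,-143,56],[0,0,20],0]
    - [[184,-143,56],[0,0,20],0]
    - [[184,-143,56],[0,0,20],0]
    - [[184,-143,56],[0,0,20],0]

```text
clock: 2.52
tool_pos: [0.4644, -0.3631, 0.1506]
orientation: [180.0, -0.0, -158.3]
force: [-0.2, 0.4, -0.1]
opening: 0.0879
gripper_force: 0.0
```

```bash
python3 go.py 462.5,-365.2,45,-158.5
python3 - <<'E'
from h import *
from plant import ctrl
s=ctrl.snapshot("scene");im=s["color"]
cv2.imwrite("pics/s1.png",cv2.convertScaleAbs(cv2.resize(im[230:400,100:300],None,fx=3.5,fy=3.5,interpolation=cv2.INTER_CUBIC),alpha=1.5))
E
```

```text
t 2.52 pos [ 464.4 -363.1  150.6] ori [ 1.7996e+02 -3.0000e-02 -1.5833e+02] F [-0.2  0.4 -0.1] open 0.0879 gf 0.0
462.5,-365.2,45,-158.5 shift [  2.6  -1.3 105.6] turn z 0.2
```

View pics/s1.png

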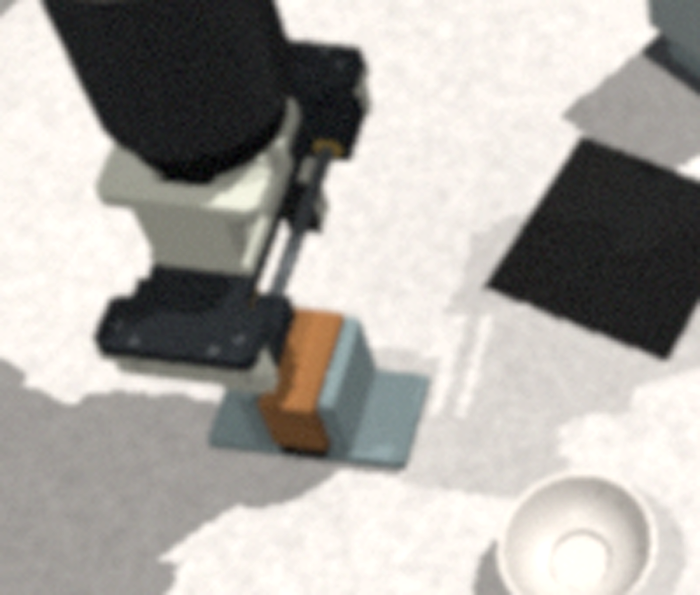

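The gripper hangs over the keeper and hides its left half, with the near finger at about (190,370). The scraper's end face at (300,415) is clear, so I'll descend slowly and watch the force.

Call:
move_arm:
  motion:
    - [[2,-1,20],[0,0,0],0]
    - [[2,-1,45],[0,0,0],0]
    - [[2,-1,60],[0,0,0],0]
    - [[2,-1,66],[0,0,0],0]
    - [[2,-1,72],[0,0,0],0]
    - [[2,-1,80],[0,0,0],0]
    - [[2,-1,90],[0,0,0],0]
    - [[2,-1,98],[0,0,0],0]
    - [[2,-1,105],[0,0,0],0]
    - [[2,-1,105],[0,0,0],0]

```text
clock: 3.4
tool_pos: [0.4625, -0.3644, 0.0444]
orientation: [179.9, -0.1, -158.3]
force: [-0.4, -0.4, -0.7]
opening: 0.0877
gripper_force: 0.0
```

No contact; closing.

Call:
move_arm:
  motion:
    - [[0,0,0],[0,0,0],0.2]
    - [[0,0,0],[0,0,0],0.3]
    - [[0,0,0],[0,0,0],0.5]
    - [[0,0,0],[0,0,0],0.5]
    - [[0,0,0],[0,0,0],0.5]
    - [[0,0,0],[0,0,0],0.5]

```text
clock: 3.9
tool_pos: [0.4635, -0.365, 0.0464]
orientation: [-180.0, 0.0, -158.3]
force: [-0.8, -0.0, 2.7]
opening: 0.0656
gripper_force: 30.0
```

```bash
python3 go.py 555,-173,100,-102
python3 - <<'E'
from h import *
from plant import ctrl
s=ctrl.snapshot("scene");im=s["color"]
cv2.imwrite("pics/s2.png",cv2.convertScaleAbs(cv2.resize(im[280:400,120:280],None,fx=4,fy=4,interpolation=cv2.INTER_CUBIC),alpha=1.5))
E
```

```text
t 3.9 pos [ 463.5 -365.    46.4] ori [-1.7996e+02  3.0000e-02 -1.5827e+02] F [-0.8 -0.   2.7] open 0.0656 gf 30.0
555,-173,100,-102 shift [-156.   144.5  -53.6] turn z -56.3
```

Call:
move_arm:
  motion:
    - [[0,0,-8],[0,0,0],0.5]
    - [[0,0,-20],[0,0,0],0.5]
    - [[0,0,-35],[0,0,0],0.5]
    - [[0,0,-55],[0,0,0],0.5]
    - [[0,0,-75],[0,0,0],0.5]
    - [[0,0,-85],[0,0,0],0.5]
    - [[0,0,-85],[0,0,0],0.5]

```text
clock: 4.53
tool_pos: [0.4644, -0.3653, 0.1335]
orientation: [-179.8, 0.2, -158.3]
force: [0.0, -0.8, -2.8]
opening: 0.0657
gripper_force: 30.0
```

```bash
python3 go.py 555,-173,100,-102
python3 - <<'E'
from h import *
from plant import ctrl
s=ctrl.snapshot("scene");im=s["color"]
cv2.imwrite("pics/s3.png",cv2.convertScaleAbs(cv2.resize(im[260:400,120:280],None,fx=4,fy=4,interpolation=cv2.INTER_CUBIC),alpha=1.5))
E
```

```text
t 4.53 pos [ 464.4 -365.3  133.5] ori [-1.7983e+02  1.7000e-01 -1.5827e+02] F [ 0.  -0.8 -2.8] open 0.0657 gf 30.0
555,-173,100,-102 shift [-155.4  145.1   33.5] turn z -56.3
```

View pics/s3.png

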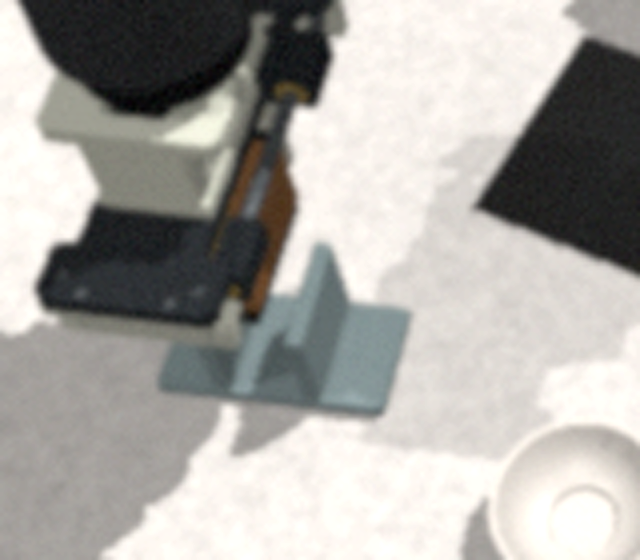

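The scraper is out of the keeper, held by both ends, at about (260,230) in the crop. The empty slot is visible at (280,350). On to the mat.

Call:
move_arm:
  motion:
    - [[-40,37,0],[0,0,-7],0.5]
    - [[-100,93,20],[0,0,-21],0.5]
    - [[-155,145,33],[0,0,-56],0.5]
    - [[-155,145,33],[0,0,-56],0.5]
    - [[-155,145,33],[0,0,-56],0.5]
    - [[-155,145,33],[0,0,-56],0.5]
    - [[-155,145,33],[0,0,-56],0.5]
    - [[-155,145,33],[0,0,-56],0.5]
    - [[-155,145,33],[0,0,-56],0.5]
    - [[-155,145,33],[0,0,-56],0.5]

```text
clock: 5.42
tool_pos: [0.5527, -0.1726, 0.0966]
orientation: [179.9, -0.0, -102.5]
force: [-0.3, 0.4, -2.7]
opening: 0.0659
gripper_force: 30.0
```

```bash
python3 go.py 555,-173,41,-102
```

```text
t 5.42 pos [ 552.7 -172.6   96.6] ori [ 1.7987e+02 -2.0000e-02 -1.0248e+02] F [-0.3  0.4 -2.7] open 0.0659 gf 30.0
555,-173,41,-102 shift [-0.1 -2.3 55.6] turn z -0.5
```

Call:
move_arm:
  motion:
    - [[0,-1,25],[0,0,0],0.5]
    - [[0,-2,42],[0,0,0],0.5]
    - [[0,-2,50],[0,0,0],0.5]
    - [[0,-2,53],[0,0,0],0.5]
    - [[0,-2,55],[0,0,0],0.5]
    - [[0,-2,55],[0,0,0],0.5]

```text
clock: 5.92
tool_pos: [0.5557, -0.1734, 0.0431]
orientation: [-180.0, -0.0, -102.3]
force: [0.0, -0.3, -2.7]
opening: 0.0659
gripper_force: 30.0
```

Call:
move_arm:
  motion:
    - [[0,0,1.5],[0,0,0],0.5]
    - [[0,0,3],[0,0,0],0.5]
    - [[0,0,3],[0,0,0],0.5]
    - [[0,0,3],[0,0,0],0.5]

```text
clock: 6.25
tool_pos: [0.5559, -0.1731, 0.0404]
orientation: [-179.9, 0.0, -102.3]
force: [0.3, 0.3, -2.8]
opening: 0.0659
gripper_force: 30.0
```

Call:
move_arm:
  motion:
    - [[0,0,1],[0,0,0],0.5]
    - [[0,0,2],[0,0,0],0.5]
    - [[0,0,2],[0,0,0],0.5]
    - [[0,0,2],[0,0,0],0.5]

```text
clock: 6.58
tool_pos: [0.5559, -0.1732, 0.0404]
orientation: [-179.9, -0.0, -102.2]
force: [-5.2, 3.4, 18.6]
opening: 0.0658
gripper_force: 30.0
```

Call:
move_arm:
  motion:
    - [[0,0,-1.5],[0,0,0],0.5]
    - [[0,0,-1.5],[0,0,0],0.5]
    - [[0,0,-1.5],[0,0,0],0.4]
    - [[0,0,-1.5],[0,0,0],0]
    - [[0,0,-1.5],[0,0,0],0]
    - [[0,0,-1.5],[0,0,0],0]
    - [[0,0,-1.5],[0,0,0],0]
    - [[0,0,-1.5],[0,0,0],0]
    - [[0,0,-1.5],[0,0,0],0]

```text
clock: 7.33
tool_pos: [0.5555, -0.1732, 0.0393]
orientation: [180.0, -0.0, -102.3]
force: [0.0, -0.6, -0.3]
opening: 0.0877
gripper_force: 0.0
```

Call:
move_arm:
  motion:
    - [[0,0,-15],[0,0,0],0]
    - [[0,0,-40],[0,0,0],0]
    - [[0,0,-70],[0,0,0],0]
    - [[0,0,-85],[0,0,0],0]
    - [[0,0,-85],[0,0,0],0]
    - [[0,0,-85],[0,0,0],0]

```text
clock: 7.83
tool_pos: [0.5561, -0.1731, 0.1254]
orientation: [-179.9, 0.0, -102.3]
force: [-0.4, -0.7, -1.0]
opening: 0.0875
gripper_force: 0.0
```

```bash
python3 go.py 555.9,-173.2,125,-12
python3 - <<'E'
from h import *
from plant import ctrl
s=ctrl.snapshot("scene");im=s["color"]
hsv=cv2.cvtColor(im,cv2.COLOR_BGR2HSV)
c=blob(cv2.inRange(hsv,(3,110,40),(22,255,255)),(220,240,340,350));print(cv2.minAreaRect(c),cv2.contourArea(c))
cv2.imwrite("pics/s4.png",cv2.convertScaleAbs(cv2.resize(im[220:350,200:360],None,fx=4,fy=4,interpolation=cv2.INTER_CUBIC),alpha=1.5))
E
```

```text
t 7.83 pos [ 556.1 -173.1  125.4] ori [-1.7987e+02  4.0000e-02 -1.0228e+02] F [-0.4 -0.7 -1. ] open 0.0875 gf 0.0
555.9,-173.2,125,-12 shift [0.1 0.2 0.4] turn z -90.3
((276.4331359863281, 289.0816955566406), (36.657432556152344, 21.8115234375), 39.289405822753906) 654.5
```

View pics/s4.png

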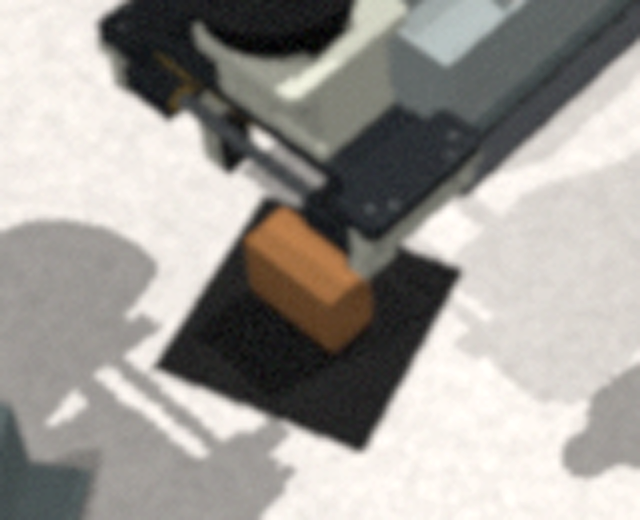

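The scraper stands upright and free near the middle of the mat, at about (305,280) in the crop. I'll turn the gripper 90° to take it across its thickness.

Call:
move_arm:
  motion:
    - [[0,0,0],[0,0,-7],0]
    - [[0,0,0],[0,0,-14],0]
    - [[0,0,0],[0,0,-21],0]
    - [[0,0,0],[0,0,-28],0]
    - [[0,0,0],[0,0,-35],0]
    - [[0,0,0],[0,0,-42],0]
    - [[0,0,0],[0,0,-49],0]
    - [[0,0,0],[0,0,-56],0]
    - [[0,0,0],[0,0,-63],0]
    - [[0,0,0],[0,0,-70],0]

```text
clock: 8.72
tool_pos: [0.5547, -0.1731, 0.1228]
orientation: [179.9, 0.1, -31.9]
force: [0.0, -0.2, -0.2]
opening: 0.0876
gripper_force: 0.0
```

Call:
move_arm:
  motion:
    - [[0,0,0],[0,0,-7],0]
    - [[0,0,0],[0,0,-14],0]
    - [[0,0,0],[0,0,-20],0]
    - [[0,0,0],[0,0,-20],0]
    - [[0,0,0],[0,0,-20],0]

```text
clock: 9.13
tool_pos: [0.5549, -0.1731, 0.1233]
orientation: [180.0, 0.1, -12.5]
force: [-0.5, -0.3, -0.6]
opening: 0.0878
gripper_force: 0.0
```

```bash
python3 go.py 555.7,-173.2,43,-12.3
```

```text
t 9.13 pos [ 554.9 -173.1  123.3] ori [ 1.7998e+02  1.2000e-01 -1.2480e+01] F [-0.5 -0.3 -0.6] open 0.0878 gf 0.0
555.7,-173.2,43,-12.3 shift [ 0.8 -0.1 80.3] turn z -0.2
```

Call:
move_arm:
  motion:
    - [[1,0,20],[0,0,0],0]
    - [[1,0,40],[0,0,0],0]
    - [[1,0,60],[0,0,0],0]
    - [[1,0,72],[0,0,0],0]
    - [[1,0,80],[0,0,0],0]
    - [[1,0,80],[0,0,0],0]
    - [[1,0,80],[0,0,0],0.4]

```text
clock: 9.72
tool_pos: [0.5564, -0.1734, 0.0442]
orientation: [180.0, 0.0, -12.4]
force: [1.1, 0.5, 0.3]
opening: 0.0847
gripper_force: 0.0
```

Call:
move_arm:
  motion:
    - [[0,0,0],[0,0,0],0.5]
    - [[0,0,0],[0,0,0],0.6]
    - [[0,0,0],[0,0,0],0.8]
    - [[0,0,0],[0,0,0],0.8]
    - [[0,0,0],[0,0,0],0.8]
    - [[0,0,0],[0,0,0],0.8]
    - [[0,0,0],[0,0,0],0.8]
    - [[0,0,0],[0,0,0],0.8]

```text
clock: 10.38
tool_pos: [0.5566, -0.1733, 0.0445]
orientation: [-180.0, -0.0, -12.3]
force: [0.2, 1.2, 0.9]
opening: 0.0332
gripper_force: 0.6
```

Call:
move_arm:
  motion:
    - [[0,0,0],[0,0,0],0.8]
    - [[0,0,0],[0,0,0],0.8]
    - [[0,0,0],[0,0,0],0.8]

```text
clock: 10.63
tool_pos: [0.5566, -0.1733, 0.0445]
orientation: [-180.0, -0.0, -12.3]
force: [-0.6, 0.6, 1.4]
opening: 0.0317
gripper_force: 30.0
```

Call:
move_arm:
  motion:
    - [[0,0,-10],[0,0,0],0.8]
    - [[0,0,-30],[0,0,0],0.8]
    - [[0,0,-65],[0,0,0],0.8]
    - [[0,0,-100],[0,0,0],0.8]
    - [[0,0,-130],[0,0,0],0.8]
    - [[0,0,-140],[0,0,0],0.8]
    - [[0,0,-140],[0,0,0],0.8]

```text
clock: 11.22
tool_pos: [0.5579, -0.1735, 0.1881]
orientation: [-179.9, -0.3, -12.3]
force: [1.0, 0.5, -2.6]
opening: 0.0318
gripper_force: 30.0
```

```bash
python3 go.py 543,-2.5,185,-12
python3 - <<'E'
from h import *
C=np.array([.5605,.0805]);u=np.array([np.cos(np.radians(78)),np.sin(np.radians(78))])
for y in(-.085,.15):print(C+u*y)
# refine chute axis/centre: fit wall-top lines in the first top picture
d=pickle.load(open("s0.pkl","rb"));t=d["top"]
g=cv2.cvtColor(t["color"],cv2.COLOR_BGR2GRAY).astype(float)
# profile across the chute on plane z=.114 at several stations, averaged
n=np.array([u[1],-u[0]]);C0=np.array([.5594,.081]);xs=np.arange(-60,61,1)/1000
for ys in((-.12,-.06),(-.06,0),(0,.06)):
    acc=[]
    for y in np.arange(*ys,.003):
        P=np.c_[C0+u*y+xs[:,None]*n,np.full(len(xs),.114)];q=proj(t,P).astype(np.float32)
        acc.append(cv2.remap(g.astype(np.float32),q[:,:1],q[:,1:],cv2.INTER_CUBIC)[:,0])
    a=np.mean(acc,0);print(ys,[(int(x*1000),int(v)) for x,v in zip(xs,a) if 32<=abs(x*1000)<=52])
E
```

```text
t 11.22 pos [ 557.9 -173.5  188.1] ori [-179.94   -0.33  -12.27] F [ 1.   0.5 -2.6] open 0.0318 gf 30.0
543,-2.5,185,-12 shift [ -51.  -163.9    3.1] turn z -0.3
[ 0.54282751 -0.00264255]
[0.59168675 0.22722214]
(-0.12, -0.06) [(-52, 26), (-51, 26), (-50, 25), (-49, 26), (-48, 26), (-47, 27), (-46, 29), (-45, 32), (-44, 37), (-43, 44), (-42, 53), (-41, 62), (-40, 68), (-39, 69), (-38, 69), (-37, 68), (-36, 67), (-35, 67), (-34, 67), (-33, 67), (-32, 68), (32, 44), (33, 41), (34, 39), (35, 37), (36, 36), (37, 37), (38, 40), (39, 46), (40, 54), (41, 63), (42, 70), (43, 75), (44, 79), (45, 82), (46, 86), (47, 88), (48, 89), (49, 90), (50, 90), (51, 90), (52, 90)]
(-0.06, 0) [(-52, 25), (-51, 25), (-50, 25), (-49, 25), (-48, 26), (-47, 27), (-46, 29), (-45, 32), (-44, 37), (-43, 45), (-42, 54), (-41, 63), (-40, 69), (-39, 71), (-38, 70), (-37, 69), (-36, 68), (-35, 68), (-34, 68), (-33, 68), (-32, 69), (32, 46), (33, 42), (34, 40), (35, 38), (36, 37), (37, 37), (38, 41), (39, 47), (40, 55), (41, 64), (42, 70), (43, 74), (44, 77), (45, 79), (46, 81), (47, 83), (48, 84), (49, 84), (50, 84), (51, 84), (52, 84)]
(0, 0.06) [(-52, 25), (-51, 25), (-50, 25), (-49, 25), (-48, 25), (-47, 26), (-46, 28), (-45, 32), (-44, 37), (-43, 45), (-42, 55), (-41, 64), (-40, 70), (-39, 72), (-38, 71), (-37, 69), (-36, 67), (-35, 67), (-34, 66), (-33, 66), (-32, 67), (32, 45), (33, 42), (34, 40), (35, 38), (36, 37), (37, 38), (38, 41), (39, 47), (40, 56), (41, 64), (42, 71), (43, 75), (44, 77), (45, 79), (46, 81), (47, 82), (48, 83), (49, 84), (50, 84), (51, 84), (52, 84)]
```

Run:
```python
from h import *
d=pickle.load(open("s0.pkl","rb"));s=d["scene"]
u=np.array([np.cos(np.radians(78)),np.sin(np.radians(78))]);n=np.array([u[1],-u[0]])
P=ray(s,np.array([(285,207),(373,280),(335,305),(245,243)])/4+(200,220),.064)[:,:2]*1000
c=P.mean(0);print("scraper in scene",c.round(1),"n-offset scene minus robot",((c-[555.9,-173.2])@n).round(1))
g=cv2.cvtColor(s["color"],cv2.COLOR_BGR2GRAY).astype(np.float32)
C0=np.array([.5594,.081]);xs=np.arange(-60,61)/1000
acc=[]
for y in np.arange(-.11,.0,.003):
    q=proj(s,np.c_[C0+u*y+xs[:,None]*n,np.full(len(xs),.114)]).astype(np.float32)
    acc.append(cv2.remap(g,q[:,:1],q[:,1:],cv2.INTER_CUBIC)[:,0])
a=np.mean(acc,0);print([(int(x*1000),int(v)) for x,v in zip(xs,a) if abs(x*1000)>=30])
```

```text
scraper in scene [ 560.7 -173.6] n-offset scene minus robot 4.8
[(-60, 140), (-59, 140), (-58, 140), (-57, 140), (-56, 140), (-55, 140), (-54, 139), (-53, 139), (-52, 139), (-51, 139), (-50, 139), (-49, 139), (-48, 139), (-47, 139), (-46, 139), (-45, 139), (-44, 139), (-43, 138), (-42, 135), (-41, 132), (-40, 127), (-39, 120), (-38, 113), (-37, 104), (-36, 93), (-35, 83), (-34, 74), (-33, 66), (-32, 61), (-31, 58), (-30, 57), (30, 100), (31, 100), (32, 100), (33, 100), (34, 100), (35, 100), (36, 100), (37, 100), (38, 100), (39, 100), (40, 101), (41, 102), (42, 103), (43, 103), (44, 101), (45, 96), (46, 89), (47, 81), (48, 72), (49, 65), (50, 60), (51, 58), (52, 57), (53, 57), (54, 57), (55, 57), (56, 57), (57, 57), (58, 57), (59, 57), (60, 57)]
```

```bash
python3 go.py 542.7,-2.2,170,-12
```

```text
t 11.22 pos [ 557.9 -173.5  188.1] ori [-179.94   -0.33  -12.27] F [ 1.   0.5 -2.6] open 0.0318 gf 30.0
542.7,-2.2,170,-12 shift [ -51.3 -164.2   18.1] turn z -0.3
```

Call:
move_arm:
  motion:
    - [[-15,-35,0],[0,0,0],0.8]
    - [[-25,-75,0],[0,0,0],0.8]
    - [[-35,-115,0],[0,0,0],0.8]
    - [[-45,-145,5],[0,0,0],0.8]
    - [[-51,-164,10],[0,0,0],0.8]
    - [[-51,-164,15],[0,0,0],0.8]
    - [[-51,-164,15],[0,0,0],0.8]
    - [[-51,-164,15],[0,0,0],0.8]

```text
clock: 11.88
tool_pos: [0.5405, -0.0026, 0.1679]
orientation: [179.9, 0.2, -12.3]
force: [0.4, -0.0, -2.8]
opening: 0.0317
gripper_force: 30.0
```

```bash
python3 go.py 542.7,-2.2,92,-12
python3 - <<'E'
from h import *
from plant import ctrl
for n,b in(("scene",(260,130,400,270)),):
    s=ctrl.snapshot(n);x0,y0,x1,y1=b
    cv2.imwrite("pics/s5.png",cv2.convertScaleAbs(cv2.resize(s["color"][y0:y1,x0:x1],None,fx=4,fy=4,interpolation=cv2.INTER_CUBIC),alpha=1.6))
E
```

```text
t 11.88 pos [540.5  -2.6 167.9] ori [ 1.7991e+02  1.6000e-01 -1.2260e+01] F [ 0.4 -0.  -2.8] open 0.0317 gf 30.0
542.7,-2.2,92,-12 shift [ 2.  -0.8 75.9] turn z -0.3
```

View pics/s5.png

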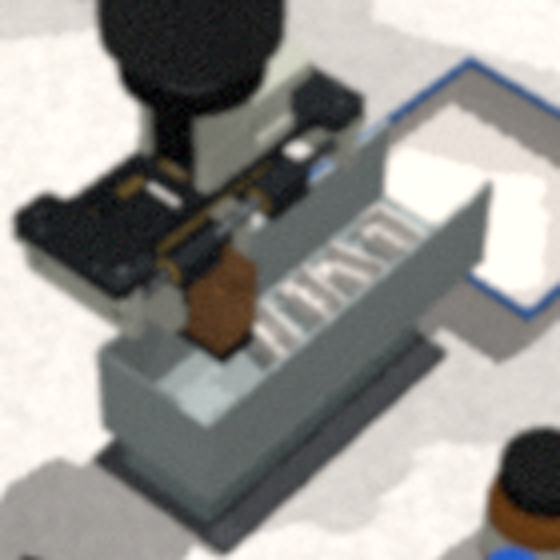

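The scraper hangs over the closed-end half of the chute with its blade end at about (228,355), inside the walls and behind the nearest shard at (270,335). Lowering in stages.

Call:
move_arm:
  motion:
    - [[1,0,5],[0,0,0],0.8]
    - [[1,0,10],[0,0,0],0.8]
    - [[1,0,10],[0,0,0],0.8]
    - [[1,0,10],[0,0,0],0.8]

```text
clock: 12.27
tool_pos: [0.5422, -0.0031, 0.1589]
orientation: [180.0, 0.1, -12.3]
force: [0.0, 0.0, -1.8]
opening: 0.032
gripper_force: 30.0
```

```bash
python3 go.py 542.7,-2.2,92,-12
```

```text
t 12.27 pos [542.2  -3.1 158.9] ori [ 1.7997e+02  6.0000e-02 -1.2340e+01] F [ 0.   0.  -1.8] open 0.032 gf 30.0
542.7,-2.2,92,-12 shift [ 0.3 -1.  66.9] turn z -0.3
```

Call:
move_arm:
  motion:
    - [[0,-1,10],[0,0,-0.3],0.8]
    - [[0,-1,18],[0,0,-0.3],0.8]
    - [[0,-1,26],[0,0,-0.3],0.8]
    - [[0,-1,34],[0,0,-0.3],0.8]
    - [[0,-1,42],[0,0,-0.3],0.8]
    - [[0,-1,50],[0,0,-0.3],0.8]
    - [[0,-1,56],[0,0,-0.3],0.8]
    - [[0,-1,60],[0,0,-0.3],0.8]
    - [[0,-1,62],[0,0,-0.3],0.8]
    - [[0,-1,62],[0,0,-0.3],0.8]

```text
clock: 13.1
tool_pos: [0.5426, -0.0015, 0.0969]
orientation: [180.0, 0.0, -12.0]
force: [0.1, -0.6, -3.5]
opening: 0.0316
gripper_force: 30.0
```

Call:
move_arm:
  motion:
    - [[0,0,2],[0,0,0],0.8]
    - [[0,0,4],[0,0,0],0.8]
    - [[0,0,5],[0,0,0],0.8]
    - [[0,0,5],[0,0,0],0.8]
    - [[0,0,5],[0,0,0],0.8]

```text
clock: 13.52
tool_pos: [0.5428, -0.0015, 0.0926]
orientation: [-180.0, -0.0, -12.0]
force: [-0.7, -1.0, -3.3]
opening: 0.032
gripper_force: 30.0
```

```bash
python3 go.py 592,227.3,91.5,-12
```

```text
t 13.52 pos [542.8  -1.5  92.6] ori [-1.7999e+02 -1.0000e-02 -1.1980e+01] F [-0.7 -1.  -3.3] open 0.032 gf 30.0
592,227.3,91.5,-12 shift [   0.6 -234.     1.1] turn z 0.0
```

Call:
move_arm:
  motion:
    - [[0,-6,0.5],[0,0,0],0.8]
    - [[0,-14,0.7],[0,0,0],0.8]
    - [[0,-23,0.7],[0,0,0],0.8]
    - [[0,-32,0.7],[0,0,0],0.8]
    - [[0,-41,0.7],[0,0,0],0.8]
    - [[0,-50,0.7],[0,0,0],0.8]
    - [[0,-59,0.7],[0,0,0],0.8]
    - [[0,-68,0.7],[0,0,0],0.8]
    - [[0,-77,0.7],[0,0,0],0.8]
    - [[0,-86,0.7],[0,0,0],0.8]

```text
clock: 14.35
tool_pos: [0.5607, 0.0836, 0.0917]
orientation: [180.0, 0.0, -12.0]
force: [0.6, -0.9, -2.5]
opening: 0.0315
gripper_force: 30.0
```

```bash
python3 go.py 592,227.3,91.5,-12
```

```text
t 14.35 pos [560.7  83.6  91.7] ori [ 1.7999e+02  1.0000e-02 -1.1970e+01] F [ 0.6 -0.9 -2.5] open 0.0315 gf 30.0
592,227.3,91.5,-12 shift [   0.8 -147.1    0.2] turn z 0.0
```

Call:
move_arm:
  motion:
    - [[0,-8,0],[0,0,0],0.8]
    - [[0,-16,0],[0,0,0],0.8]
    - [[0,-24,0],[0,0,0],0.8]
    - [[0,-32,0],[0,0,0],0.8]
    - [[0,-40,0],[0,0,0],0.8]
    - [[0,-48,0],[0,0,0],0.8]
    - [[0,-56,0],[0,0,0],0.8]
    - [[0,-64,0],[0,0,0],0.8]
    - [[0,-72,0],[0,0,0],0.8]
    - [[0,-80,0],[0,0,0],0.8]

```text
clock: 15.18
tool_pos: [0.5774, 0.1617, 0.0917]
orientation: [-180.0, 0.0, -12.0]
force: [0.1, -0.3, -2.3]
opening: 0.0316
gripper_force: 30.0
```

Call:
move_arm:
  motion:
    - [[0,-6,0],[0,0,0],0.8]
    - [[0,-12,0],[0,0,0],0.8]
    - [[0,-18,0],[0,0,0],0.8]
    - [[0,-24,0],[0,0,0],0.8]
    - [[0,-30,0],[0,0,0],0.8]
    - [[0,-36,0],[0,0,0],0.8]
    - [[0,-42,0],[0,0,0],0.8]
    - [[0,-48,0],[0,0,0],0.8]
    - [[0,-54,0],[0,0,0],0.8]
    - [[0,-58,0],[0,0,0],0.8]

```text
clock: 16.02
tool_pos: [0.5895, 0.2184, 0.0917]
orientation: [-180.0, -0.0, -12.0]
force: [0.5, 0.1, -1.9]
opening: 0.0316
gripper_force: 30.0
```

```bash
python3 go.py 592,227.3,91.5,-12
python3 - <<'E'
from h import *
from plant import ctrl
a=[]
for n,b in(("scene",(300,110,460,240)),("top",(75,180,335,320))):
    s=ctrl.snapshot(n);x0,y0,x1,y1=b
    a.append(cv2.convertScaleAbs(cv2.resize(s["color"][y0:y1,x0:x1],(780,295) if 0 else (480,390) if n=="scene" else (780,420),interpolation=cv2.INTER_CUBIC),alpha=1.6))
w=np.zeros((600,800,3),np.uint8);w[:325,:400]=cv2.resize(a[0],(400,325));w[330:600,:500]=cv2.resize(a[1],(500,270));cv2.imwrite("pics/s6.png",w)
E
```

```text
t 16.02 pos [589.5 218.4  91.7] ori [-1.7999e+02 -1.0000e-02 -1.1970e+01] F [ 0.5  0.1 -1.9] open 0.0316 gf 30.0
592,227.3,91.5,-12 shift [ 0.6 -9.2  0.2] turn z 0.0
```

View pics/s6.png

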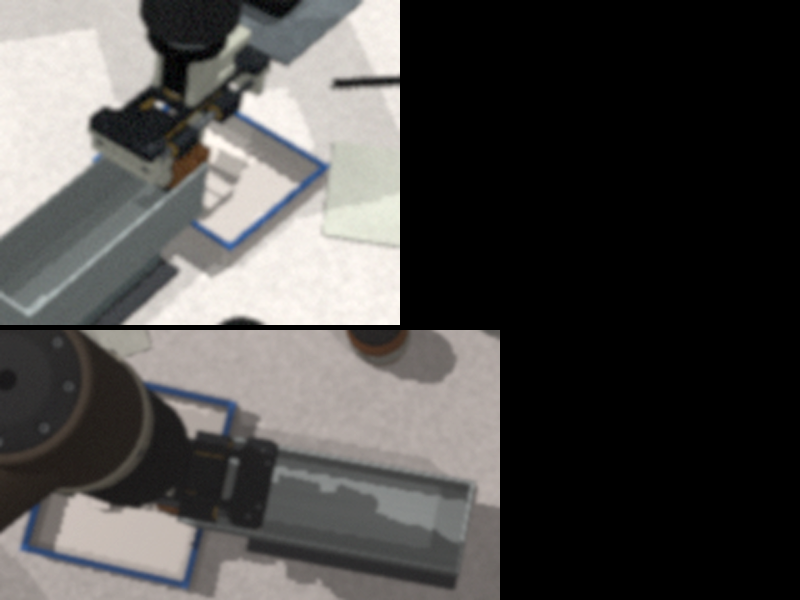

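The chute floor behind the scraper is empty and shards lie in the tray just past the mouth, at about (220,175) in the upper panel. I'll push a little further, then draw back inside the mouth zone and check the shards by number.

Call:
move_arm:
  motion:
    - [[0,-5,0],[0,0,0],0.8]
    - [[0,-10,0],[0,0,0],0.8]
    - [[0,-15,0],[0,0,0],0.8]
    - [[0,-15,0],[0,0,0],0.8]
    - [[0,5,0],[0,0,0],0.8]
    - [[0,25,0],[0,0,0],0.8]
    - [[0,45,0],[0,0,0],0.8]
    - [[0,65,0],[0,0,0],0.8]
    - [[0,75,0],[0,0,0],0.8]
    - [[0,75,0],[0,0,0],0.8]

```text
clock: 16.95
tool_pos: [0.5727, 0.1411, 0.092]
orientation: [180.0, 0.0, -12.1]
force: [0.6, 0.1, -3.3]
opening: 0.0318
gripper_force: 30.0
```

```bash
python3 go.py 555,-173,170,-12
python3 - <<'E'
from h import *
from plant import ctrl
s=ctrl.snapshot("scene")
T=np.array([.6013,.2886]);b=np.radians(75.86)  # tray centre, direction of one side
# work in chute-like frame: rectified tray floor view from scene camera, z=.015
u=np.array([np.cos(b),np.sin(b)]);n=np.array([u[1],-u[0]])
g=cv2.cvtColor(s["color"],cv2.COLOR_BGR2GRAY).astype(np.float32)
ys=np.arange(90,-130,-6)/1000;xs=np.arange(-96,97,4)/1000
for y in ys:
    P=np.c_[T+u*y+xs[:,None]*n,np.full(len(xs),.015)];q=proj(s,P).astype(np.float32)
    r=cv2.remap(g,q[:,:1],q[:,1:],cv2.INTER_LINEAR)[:,0]
    print("%4d "%round(y*1000),"".join(" .:-=+*#%@"[min(9,int(v/17))] for v in r))
E
```

```text
t 16.95 pos [572.7 141.1  92. ] ori [ 1.7998e+02  3.0000e-02 -1.2140e+01] F [ 0.6  0.1 -3.3] open 0.0318 gf 30.0
555,-173,170,-12 shift [ 48.7 310.8 -78. ] turn z -0.1
  90  .........:-=================================---=+
  84  .........:-==++++++=+++++++==================---=
  78  :....... .-==++++++++++++++++================---=
  72  -:.......:-==+++++++++++++++++++=============--==
  66  ==-:..:--:-===+++++++++*+++*++++++===========--==
  60  =++-..:--::-===+******************+++========---=
  54  =++=:.:=--::-==+#%%##########%###%###******+*=--=
  48  =++=-:=++-:-+**#%@@@@@@@@@@@@@@@@@@@@@%#%%###+--=
  42  =++=-:*##=:=#%%@@@@@@@@@@@@@@%#%@@@@@@@%%%%%#+-==
  36  ==+=-:-+*=:-*%@@@@@@@@@@@@@@@%#*%@@@@@@%%%%%#+-==
  30  ====-..:::..-#@@@@@@@@@@@@@%@%#*#%@@@@@%%%%%#+--=
  24  ====-........-*%%%%%%%%###****++#%@@@@%%%%%%#+--=
  18  ====-.........-+**+*+++++++====+*%%%%%%%%%%%#+-==
  12  ====-:......  :+*+++++++++++===+*%%%%%%%%%%%#+-==
   6  ====-:....... :+#***+++++**+++**#%%%%%%%%%%%#+-==
   0  ====-:....... :+%%%%#*+=+##########%%%%%%%%%#+--=
  -6  ====-:...:::...+%@@@@%+-=*#%%%
[... 439 characters left out ...]
++=---------=+*#%%%%%%%#+--=
 -60  ..  . ....... ..::::=++=---------=+##########+--=
 -66  ...   ........ .:::::-+=----------=++++++++++=-==
 -72  ..  . .:...... ..::::-==-----------------------==
 -78      .  ....... ..:::::==---------================
 -84  .   ..  ..::..  .:::::==----------==========+++++
 -90  ...  .....::::...:::::==---------=============+++
 -96  . .. ......--::..:::::==---------==============++
-102  ...  .......:--:::::::==---------==============++
-108   .... .:...::-=--:::::===---------==============+
-114  ...........:--===--:::-==---------====++++++++++*
-120    .........:-=====--::-==---------===+*########%%
-126  .....::::::-=======-::-==----------===***######%%
```

Call:
move_arm:
  motion:
    - [[0,0,-20],[0,0,0],0.8]
    - [[0,0,-50],[0,0,0],0.8]
    - [[0,0,-80],[0,0,0],0.8]
    - [[5,30,-80],[0,0,0],0.8]
    - [[15,70,-80],[0,0,0],0.8]
    - [[20,110,-80],[0,0,0],0.8]
    - [[25,150,-80],[0,0,0],0.8]
    - [[30,190,-80],[0,0,0],0.8]
    - [[36,230,-80],[0,0,0],0.8]
    - [[42,265,-80],[0,0,0],0.8]

```text
clock: 17.83
tool_pos: [0.5594, -0.1258, 0.1721]
orientation: [-180.0, -0.0, -12.0]
force: [1.0, 0.8, -1.5]
opening: 0.0318
gripper_force: 30.0
```

```bash
python3 go.py 556,-173.3,100,-12
python3 - <<'E'
from h import *
from plant import ctrl
s=ctrl.snapshot("top")
T=np.array([.6013,.2886]);b=np.radians(75.86)
u=np.array([np.cos(b),np.sin(b)]);n=np.array([u[1],-u[0]])
g=cv2.cvtColor(s["color"],cv2.COLOR_BGR2GRAY).astype(np.float32)
cv2.imwrite("pics/s7.png",s["color"])
xs=np.arange(-100,101,3)/1000
for y in np.arange(90,-150,-5)/1000:
    P=np.c_[T+u*y+xs[:,None]*n,np.full(len(xs),.015)];q=proj(s,P).astype(np.float32)
    r=cv2.remap(g,q[:,:1],q[:,1:],cv2.INTER_LINEAR)[:,0]
    print("%4d "%round(y*1000),"".join(" .:-=+*#%@"[min(9,int(v/12))] for v in r))
E
```

```text
t 17.83 pos [ 559.4 -125.8  172.1] ori [-1.7999e+02 -5.0000e-02 -1.1980e+01] F [ 1.   0.8 -1.5] open 0.0318 gf 30.0
556,-173.3,100,-12 shift [ 6.5 47.2 72.1] turn z 0.0
  90  @@#*++++++++++++++++++++++++++++++++++++++++++++++++++++++++++++++#
  85  @@*+======++++++++++++++++=++++++++++++++=++++++++++++++++========*
  80  @@*=+++*************************************************++++++++==*
  75  @@*++**################################*#############*********++==+
  70  @@*=+*##################**#####***************#######**********+==*
  65  @%+++***#**##**************************************************+==*
  60  @*==*#%%%%#######%%########%%#######%%%#######%%%%########%#%%*+==*
  55  %*=+@@@@@@@@@@@@@@@@@@@@@@@@@@@@@@@@@@@@@@@@@@@@@@@@@@@@@@@@@@%*==*
  50  %*=+@@@@@@@@@@@@@@@@@@@@@@@@@@@@@@@@@@@@@@@@@@@@@@@@@@@@@@@@@@%*==*
  45  %*=+@@@@@@@@@@@@@@@@@@@@@@@@@@@@@@@@@@@@@@@@@@@@@@@@@@@@@@@@@@#+==*
  40  %*=+@@@@@@@@@@@@@@@@@@@@@@@@@@@@@@@@@@@@@@@@@@@@@@@@@@@@@@@@@@#+==*
  35  %*=+@@@@@@@@@@@@@@@@@@@@@@@@@@@@@@@@@@@@@@@@@@@@@@@@@@@@@@@@@@#+==*
  30  %*=+@@@@@@@@@@@@@@@@@@@@@@@@@@@@@@@@@
[... 1920 characters left out ...]
---------------===================
-105  ------------------------------------------------===================
-110  -------------------------------------------------==================
-115  --------------------------------------------------=================
-120  --------------------------------------------------=================
-125  ---------------------------------------------------================
-130  ---------------------------------------------------================
-135  ----------------------------------------------------===============
-140  ----------------------------------------------------===============
-145  -----------------------------------------------------==============
```

Call:
move_arm:
  motion:
    - [[5,30,20],[0,0,0],0.8]
    - [[6,46,40],[0,0,0],0.8]
    - [[6,47,70],[0,0,0],0.8]
    - [[6,47,95],[0,0,0],0.8]
    - [[6,47,110],[0,0,0],0.8]
    - [[6,47,120],[0,0,0],0.8]
    - [[6,47,124],[0,0,0],0.8]
    - [[6,47,124],[0,0,0],0.8]
    - [[6,47,124],[0,0,0],0.8]

```text
clock: 18.63
tool_pos: [0.5568, -0.1708, 0.0486]
orientation: [-180.0, -0.1, -11.9]
force: [-0.2, -0.5, -2.0]
opening: 0.0317
gripper_force: 30.0
```

Call:
move_arm:
  motion:
    - [[0,0,1],[0,0,0],0.8]
    - [[0,0,2],[0,0,0],0.8]
    - [[0,0,3],[0,0,0],0.8]
    - [[0,0,3],[0,0,0],0.8]
    - [[0,0,3],[0,0,0],0.8]

```text
clock: 19.05
tool_pos: [0.556, -0.1709, 0.045]
orientation: [-180.0, -0.0, -12.0]
force: [-0.4, -0.7, -2.1]
opening: 0.0321
gripper_force: 30.0
```

Call:
move_arm:
  motion:
    - [[0,0,0.7],[0,0,0],0.8]
    - [[0,0,1.3],[0,0,0],0.8]
    - [[0,0,1.3],[0,0,0],0.8]
    - [[0,0,1.3],[0,0,0],0.8]

```text
clock: 19.38
tool_pos: [0.5561, -0.1709, 0.0445]
orientation: [180.0, -0.0, -12.0]
force: [-3.0, 1.0, 6.7]
opening: 0.0317
gripper_force: 30.0
```

Contact with the mat. Easing off and opening symmetrically, then going up.

Call:
move_arm:
  motion:
    - [[0,0,-0.8],[0,0,0],0.8]
    - [[0,0,-0.8],[0,0,0],0.8]
    - [[0,0,-0.8],[0,0,0],0.6]
    - [[0,0,-0.8],[0,0,0],0.4]
    - [[0,0,-0.8],[0,0,0],0.2]
    - [[0,0,-0.8],[0,0,0],0]
    - [[0,0,-0.8],[0,0,0],0]
    - [[0,0,-0.8],[0,0,0],0]
    - [[0,0,-0.8],[0,0,0],0]
    - [[0,0,-0.8],[0,0,0],0]

```text
clock: 20.22
tool_pos: [0.5559, -0.1709, 0.0442]
orientation: [180.0, -0.0, -12.0]
force: [-0.1, -0.4, 0.3]
opening: 0.076
gripper_force: 0.0
```

Call:
move_arm:
  motion:
    - [[0,0,-15],[0,0,0],0]
    - [[0,0,-45],[0,0,0],0]
    - [[0,0,-85],[0,0,0],0]
    - [[0,0,-120],[0,0,0],0]
    - [[0,20,-150],[0,0,0],0]
    - [[0,60,-160],[0,0,0],0]
    - [[0,100,-160],[0,0,0],0]
    - [[0,140,-160],[0,0,0],0]
    - [[0,180,-160],[0,0,0],0]
    - [[0,180,-160],[0,0,0],0]

```text
clock: 21.05
tool_pos: [0.5166, -0.3523, 0.204]
orientation: [179.9, 0.0, -12.2]
force: [0.7, 0.7, 0.4]
opening: 0.0878
gripper_force: 0.0
```

```bash
python3 go.py
python3 - <<'E'
from h import *
from plant import ctrl
s=ctrl.snapshot("top");im=s["color"];hsv=cv2.cvtColor(im,cv2.COLOR_BGR2HSV)
c=blob(cv2.inRange(hsv,(3,110,40),(22,255,255)),(335,220,430,320));print("scraper",rect(s,c,.064),cv2.contourArea(c))
T=np.array([.6013,.2886]);b=np.radians(75.86)
u=np.array([np.cos(b),np.sin(b)]);n=np.array([u[1],-u[0]])
g=cv2.cvtColor(im,cv2.COLOR_BGR2GRAY).astype(np.float32)
xs=np.arange(-100,101,2)/1000
for y in np.arange(90,-130,-4)/1000:
    P=np.c_[T+u*y+xs[:,None]*n,np.full(len(xs),.015)];q=proj(s,P).astype(np.float32)
    r=cv2.remap(g,q[:,:1],q[:,1:],cv2.INTER_LINEAR)[:,0]
    print("%4d "%round(y*1000),"".join(" .:-=+*#%@"[max(0,min(9,int((v-40)/11)))] for v in r))
E
```

```text
t 21.05 pos [ 516.6 -352.3  204. ] ori [ 1.7994e+02  3.0000e-02 -1.2220e+01] F [0.7 0.7 0.4] open 0.0878 gf 0.0
scraper ((554.9232177734375, -157.6403350830078), (11.551115036010742, 67.674560546875), 83.91587829589844) 164.5
  90  **=-::...........::..::.::::::.:::::::::::::::::::::::::::::::::::::::::::::::::::::::::::::::.:::-=+
  86  *+=:...  .........................................................................................:-+
  82  *+-:......::::::::::::::::::::::::::::::::::::::::::::::::::::::::::::::::::::::::::::::::::::::..:-+
  78  *+=:...::::::----------------------------:----------------------------------------------------::...-+
  74  *+=:..:::::--======-========-==============================================================----:...:=
  70  *+-...::::--==================================================================================-:..:-=
  66  *+-...::::--==================================================================================-:..:-+
  62  +=:...::---===============================================================+===================-:..:-+
  58  +-:.
[... 4365 characters left out ...]
=======================:...  ..---::::::::::::=+****
-106  +-:::::::::----:---::::::::::::::..-===================================-:...   .-=-----------:-=+****
-110  ++=====++++++++++++==+===+++===-:..-==================================-:....   .-===+++++***+=++*****
-114  ****************************+-:::..:==================================-:....   .-=+*******##*********
-118  ****************************+-:::..-===================================-:...   .:=+******************
-122  ***************************+=-:::..:-==================================-:...   .:=++*****************
-126  **************************++-:::...:-==================================-:....  .-=+******************
```

Run:
```python
from h import *
from plant import ctrl
for nm,box in(("top",(335,220,430,320)),("scene",(225,240,335,340))):
    s=ctrl.snapshot(nm);im=s["color"];hsv=cv2.cvtColor(im,cv2.COLOR_BGR2HSV)
    c=blob(cv2.inRange(hsv,(2,80,15),(25,255,255)),box)
    print(nm,"wood px",cv2.minAreaRect(c),cv2.contourArea(c),"on z=.064",rect(s,c,.064))
    u=np.array([-.208,-.978])  # expected upright scraper: long side along yaw -12
    n=np.array([.978,-.208]);C=np.array([.5555,-.171])
    P=[np.r_[C+a*.033*n+b*.016*u,z] for z in(.064,.016) for a,b in((-1,-1),(1,-1),(1,1),(-1,1))]
    h=cv2.convexHull(proj(s,np.array(P)).astype(np.float32));print("  expected hull",cv2.minAreaRect(h),cv2.contourArea(h))
    if nm=="top":
        g=cv2.cvtColor(im,cv2.COLOR_BGR2GRAY).astype(np.float32)
        T=np.array([.6013,.2886]);b=np.radians(75.86);u=np.array([np.cos(b),np.sin(b)]);n=np.array([u[1],-u[0]])
        xs=np.arange(-60,81,1.5)/1000
        for y in np.arange(44,-64,-3)/1000:
            q=proj(s,np.c_[T+u*y+xs[:,None]*n,np.full(len(xs),.015)]).astype(np.float32)
            r=cv2.remap(g,q[:,:1],q[:,1:],cv2.INTER_LINEAR)[:,0]
            print("%4d "%round(y*1000),"".join(" .:-=+*#%@"[max(0,min(9,int((v-80)/11)))] for v in r))
```

```text
top wood px ((376.0240173339844, 271.56988525390625), (6.674267768859863, 37.6005744934082), 7.594643592834473) 185.0 on z=.064 ((553.9708862304688, -155.90118408203125), (12.31096363067627, 70.2405014038086), 79.94628143310547)
  expected hull ((382.9319763183594, 271.5838317871094), (19.477458953857422, 38.0119743347168), 9.559316635131836) 725.3234323333018
  44  +++++++++++++++++++++++++++++++++++++++++++++++++++++++++++++++++++*+++*++++++++++++++++++++++
  41  ++++++++++++++++++++++++++++++++++++++++++++++++++++++++++++++++++++++++++++++++++++++++++++++
  38  ++++++++++++++++++++++++++++++++++++++++++++++++++++++++++++++++++++++++++++++++++++++++++++++
  35  ++++++++++++++++++++++++++++++++++++++++++++++++++++++++++++++++++++++++++++++++++++++++++++++
  32  ++++++++++++++++++++++++++++++++++++++++++++++++++++++++++++++++++++++++++++++++++++++++++++++
  29  ++++++++++++++++++++++++++++++++++++++++++++++++++++++++++++++++++++++++++++++++++++++++++++++
  26  ++++++++++++++==++++++++++++++++++++++++++++++++++++++++==++++++++++++++++++++++++++++++++++++
  23  +++++++++++++=-==+++++++
[... 2563 characters left out ...]
.-=+++++++++++=-:::----======+++
 -55  ===============---::..                                 ......::-=++++++++++=-:...:---======+++
 -58  ===============--:..............................::...::-------============--.   .:----=====+++
 -61  ===============--:.......................................:::::-==========-:.    .:------====++
scene wood px ((276.7602233886719, 288.6617126464844), (37.984981536865234, 24.02260398864746), 37.5685920715332) 759.0 on z=.064 ((564.85595703125, -182.48721313476562), (56.54830551147461, 92.028076171875), 78.57722473144531)
  expected hull ((276.5390930175781, 288.62420654296875), (37.988216400146484, 22.410181045532227), 38.13789749145508) 734.9496455686167
```

Run:
```python
from h import *
from plant import ctrl
d=pickle.load(open("s0.pkl","rb"))
T=np.array([.6013,.2886]);b=np.radians(75.86);u=np.array([np.cos(b),np.sin(b)]);n=np.array([u[1],-u[0]])
ims=[ctrl.snapshot("top")["color"].astype(np.float32) for _ in range(6)]
s=d["top"];g=np.mean(ims,0).mean(2)
df=np.abs(g-s["color"].astype(np.float32).mean(2));m=(df>15).astype(np.uint8)
for c in cv2.findContours(m,cv2.RETR_EXTERNAL,cv2.CHAIN_APPROX_SIMPLE)[0]:
    if cv2.contourArea(c)>15: print("changed",cv2.boundingRect(c),cv2.contourArea(c))
xs=np.arange(-60,61,1.5)/1000
for y in np.arange(30,-58,-3)/1000:
    q=proj(s,np.c_[T+u*y+xs[:,None]*n,np.full(len(xs),.015)]).astype(np.float32)
    r=cv2.remap(g.astype(np.float32),q[:,:1],q[:,1:],cv2.INTER_LINEAR)[:,0]
    print("%4d "%round(y*1000),"".join(" .:-=+*#%@"[max(0,min(9,int((v-126)/2)))] for v in r))
```

```text
changed (110, 468, 6, 12) 21.5
changed (0, 461, 100, 19) 966.5
changed (106, 417, 11, 12) 18.0
changed (152, 413, 16, 18) 20.0
changed (133, 390, 13, 14) 34.5
changed (589, 378, 51, 102) 3775.0
changed (110, 371, 9, 8) 21.5
changed (103, 347, 12, 18) 21.0
changed (479, 344, 56, 136) 5765.0
changed (169, 340, 25, 18) 45.0
changed (113, 306, 27, 13) 46.5
changed (511, 303, 13, 12) 22.5
changed (487, 298, 35, 43) 497.0
changed (487, 296, 13, 5) 29.5
changed (173, 249, 8, 28) 20.5
changed (163, 245, 13, 31) 111.5
changed (0, 0, 640, 480) 255705.0
  30  %%%%%%%%%%%%%#*+*%%%%%%%%%%%%%%%%@%%%@@@@@@@@@@@@@@@@@%#*+*#%%@@@@@@@@@@@@@@@@%%@
  27  %%%%%%%%%%%%%*=-+#%%%%%%%%%%%%%%%%%%%%%%%%%%%%%%%%%%##**+++#%%@%%%%%%%%%%%%%%%%%%
  24  %%%%%%%%%%%%*-  -*%%%%%%%%%%%%%######***+++==-:..        .=#%%%%%%%%%%%%%%%%%%%%%
  21  %%%%%%%%%%%#=    +*****+====-.                            =#%%%%%%%%%%%%%%%%%%%%%
  18  %%%%%%%%%%%#=                                            =#%%%%%%%%%%%%%%%%%%%%%%
  15  %%%%%%%%%%%#+                                           :#%%%%%%%%%%%%%%%%%%%%%%%
  12  %%%%%%%%%%%%*-   
[... 1382 characters left out ...]
##
 -36         .:::----=====.   =*##*+-::-+*###########################*+=+*#############
 -39                          :+**+=.  :=*######################*****+==+**############
 -42                           .:-:.    -=+*++*+++++=====-::--:........-=*############*
 -45                                                                   :+*##########**+
 -48                                                                   =**######***+=::
 -51                                                                   =**#####***-    
 -54                                                                  .=+*******+-     
 -57                                                                   ::--====-.
```

Run:
```python
from h import *
from plant import ctrl
d=pickle.load(open("s0.pkl","rb"))
now={k:np.mean([ctrl.snapshot(k)["color"].astype(np.float32) for _ in range(6)],0).mean(2) for k in("scene","top")}
def show(g,x0,y0,x1,y1,lo,st):
    for y in range(y0,y1):print("%3d "%y,"".join(" .:-=+*#%@"[max(0,min(9,int((v-lo)/st)))] for v in g[y,x0:x1]))
print("scene now");show(now["scene"],335,150,425,212,60,9)
print("top now");show(now["top"],120,215,200,300,55,9)
print("top start");show(d["top"]["color"].mean(2),165,225,200,300,55,9)
```

```text
scene now
150  @@@%%%@%%%@@@@@@@@@@%@@@@@@@@@@%#+-. .:::::----::..:=*@@@@@@@@@@@@@@@@@@@@@@@@@@@@@@@@@@@@
151  @@@%%%%%%%%@%@@@@@@@@@@@@@@@@@%#=:  .::::::------:...-+#@@@@@@@@@@@@@@@@@@@@@@@@@@@@@@@@@@
152  %@@@%%%%%%%@@@%%%@@@@@@@@@@@%#+-:...:---:::--------:..:-*%@@@@@@@@@@@@@@@@@@@@@@@@@@@@@@@@
153  @@@@%%%%%%%@@%%%%%%@@@@@@@@%#=:. .::---------==-=----:..:=*@@@@@@@@@@@@@@@@@@@@@@@@@@@@@@@
154  @@@@%%%%%%%%%%%%%%%@@@@@@@%*=:  .:----------====-------:..:+#@@@@@@@@@@@@@@@@@@@@@@@@@@@@@
155  @@@@%%@@@@@%%%%%@@@@@@@%%#+-....:---=++=--==++====------:...-*%@@@@@@@@@@@@@@@@@@@@@@@@@@@
156  @@@%%%%@@@%%%%%%@@@@@@%%#=:  .::---=+##*+=++++++====------:..:=*%@@@@@@@@@@@@@@@@@@@@@@@@@
157  @@@%%%%%%%%%%%%%@@@@@%#*=:  .:---=+#%@@@%#**++++++===-=----::..:=#@@@@@@@@@@@@@@@@@@@@@@@@
158  @@@%%%%%%%%%%%%@@@@@%#+-...::---=+#@@@@@@@@%*++++++====------:...-*%@@@@@@@@@@@@@@@@@@@@@@
159  @@@@%%%%%%%%%%%%@@@%#+-...::---=+#@@@@@@@@@@%**++++++====------:..:=*%@@@@@@@@@@@@@@@@@@@@
160  @@@@%%%%%%%%%%%%@%#**+-..:---=+#%@@@@@@@@@@@@@##*+++++====-------:..:=#@@@@@@@@@@@@@@@@@@@
161  @@@@%%%%%%%%%%%%%#*+==::::--=
[... 14564 characters left out ...]
...
283  +++++++++=-:                ......:
284  +++++++++=-:                     ..
285  +++++++++=-.                       
286  ++++++++==-.                       
287  ++++++++==:                 ..     
288  ++++++++=-:                ....    
289  ++++++++=-.                .::.    
290  +++++++==:.         .      .:::..  
291  +++++++==:               ...---:::.
292  +++++++=-:               ..:-===---
293  +++++++=-.                .:-======
294  +++++++=:                ..:=======
295  ++++++==:                 .:=======
296  ++++++=-:                ..-=======
297  ++++++=-.                .:-=======
298  +++++==:                 .:========
299  +++++=-:                 .:========
```

The scene view matches an upright scraper in mid-mat to within a pixel. The chute is clear, and the tray shows shard outlines side by side in front of the mouth, spanning about 85 mm (four widths). Handing in.

```bash
python3 -c "
from plant import ctrl
print(ctrl.close_job())"
```

```text
the job is handed in; nothing more can be done
None
```

I handed the job in at about 21 s with no verdict returned: the scraper stands upright near the mat's centre and the chute is empty, but I only inferred that all four shards are in the tray, from outlines spanning four shard widths.

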